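# Move the painted panel to the other folding hook

### The job

The painted wooden panel must move to the other hook of the low hanging board. Swing the folded hook fully out to its stop first, then hang the panel on it, settled down in the notch of its arm, and once the first hook is empty, fold that one flat against the board again. Handle the hooks gently, and leave the pot, the jar and the tin where they are.

Things in the scene. Friction and masses are not known exactly. Their poses are not given: they have to be found in the camera images.
- board: low upright plank fixed to the table, 460 mm long (its y), 18 mm thick (x), on two feet (30 mm wide, 120 mm along x, 20 mm high, 200 mm either side of the middle). Its flat top edge is 186 mm above the table. Origin: middle of its underside. x points out of the hanging face, which looks away from the robot and is 9 mm from the origin
- bracketA: steel plate, 50 mm wide, 60 mm high, 3 mm thick, on the hanging face; carries hook A, on which the panel hangs at the start. Origin: on the face, at the height of the top of the hook's arm, 190 mm above the table (the plate lies below it). x points out of the face, y along the board, z up. Either bracket may be the left one; they are 180 mm apart
- hingeA (a point): nominal point on hook A's upright hinge axis, at the height of the arm's top, 24 mm out from the face. The hook is roughly fitted: its true axis lies up to 8 mm nearer to or farther from the face and up to 5 mm to either side along it, which this reading does not show. The hinge barrel is 16 mm across and stands 4 mm above the arm
- notchA (a point): where the middle of hook A's notch floor would be with the hook fully out, if the hook were fitted at its nominal place (it shares the fitting error of the hinge). The notch, 16 mm long and 4 mm deep, is cut in the arm's top, centred 45 mm from the hinge axis. The panel's top strip settles in it, and sits in this one at the start
- hookA (a joint): hook A's angle, rad: 0 folded flat (arm along the board, to the bracket's -y), pi/2 fully out at its stop (arm along +x); opens anticlockwise from above. Starts out. Steel arm 8 mm wide, 12 high; at its end, 85 mm from the axis, a round pin, 10 mm thick, up 18 mm above the arm's top. Stiff: about 5 N at the pin turns it, it stays where left. Over 25 N on a hook or bracket damages it
- bracketB: the same plate for hook B, the empty, folded one at the start; same frame
- hingeB (a point): nominal point on hook B's upright hinge axis, at the height of the arm's top, 24 mm out from the face. The hook is roughly fitted: its true axis lies up to 8 mm nearer to or farther from the face and up to 5 mm to either side along it, which this reading does not show. The hinge barrel is 16 mm across and stands 4 mm above the arm; drawn apart from hook A's
- notchB (a point): where the middle of hook B's notch floor would be with the hook fully out, if the hook were fitted at its nominal place (it shares the fitting error of the hinge). The notch, 16 mm long and 4 mm deep, is cut in the arm's top, centred 45 mm from the hinge axis. The panel's top strip settles in it
- hookB (a joint): the same for hook B, an identical hook that starts folded or a little ajar (0 to 0.25 rad)
- panel_grip (a point): grip point of the dark wooden painting panel: mid-thickness, 12 mm below the middle of its top edge. The panel is 10 mm thick (its x), 110 mm wide (y), 196 mm high (z), 0.1 to 0.2 kg. It hangs parallel to the board, the hook's arm through its carrying hole. The hole's top edge is 40 mm below this point, the panel's lower edge 184 mm below it
- panel_hole (a point): middle of the top edge of the panel's carrying hole, mid-thickness. The hole is 40 mm wide and 44 mm high, right through. Settled in a hook's notch, this point is 186 mm above the table; resting on the arm beside the notch it would be at 190 mm
- panel: the panel itself; origin at the middle of its lower edge, axes as for the grip point
- pot: white cup, 64 mm across, 55 mm high, standing on the table in front of the hanging face; to be left alone. Origin: middle of its underside
- jar: amber glass jar with a black cap, 52 mm across, 60 mm high; to be left alone. Origin: middle of its underside
- tin: flat metal box with a pale lid, 73 x 103 x 32 mm; to be left alone. Origin: middle of its underside
Mind the look-alikes: they are no part of the job. There is more than one size of the panel; the job needs the middle-sized.

How it is judged (in metres and radians):
On the way, in this order (a step that is already met when the one before it is completed fails the run):
1. hook B is swung fully out to its stop while the panel still hangs on hook A (value of joint hookB above 1.54 rad and distance of panel_hole from where it was at the start of the episode below 0.03 m), for 0.2 s.
2. the panel hangs from hook B, settled in its notch and let go (height (world z) of panel_hole between 0.182 and 0.1885 m and x of panel_hole in the frame of bracketB between 0.055 and 0.083 m and y of panel_hole in the frame of bracketB between -0.03 and 0.03 m and contact force between the fingers and panel below 0.1 N), for 0.3 s.
At the end, for the whole second after the job is handed in: Hook A is folded flat (within 0.03 rad of its stop); hook B stands out (beyond 1.45 rad) and the panel hangs from it at rest, upright within 0.25 rad, settled in the notch (the hole's top edge 182 to 188.5 mm above the table, 55 to 83 mm out from the face and within 30 mm of the bracket's middle) (value of joint hookA below 0.03 rad and value of joint hookB above 1.45 rad and height (world z) of panel_hole between 0.182 and 0.1885 m and x of panel_hole in the frame of bracketB between 0.055 and 0.083 m and y of panel_hole in the frame of bracketB between -0.03 and 0.03 m and angle between panel_hole's own z axis and vertical below 0.25 rad and linear speed of panel below 0.05 m/s); the robot touches nothing.
It fails at once if hook A or its bracket is loaded with more than 25 N (contact force between mountA and anything else above 25 N).
It fails at once if hook B or its bracket is loaded with more than 25 N (contact force between mountB and anything else above 25 N).
It fails at once if the pot, the jar or the tin is disturbed (distance of any of pot, jar, tin from where it was at the start of the episode above 0.02 m).
It also fails if it takes over 72 s, if anything falls off the work surface, if the arm or the gripper's body presses on something with over 40 N, if the wrist force passes 120 N, or if a joint passes its speed limit or range.

### The arm

A 6-joint arm with a two-finger parallel gripper is mounted at the origin on the work surface. World frame = base frame: x ahead of the robot, y to its left, z up, the work surface at z = 0. Lengths are in m, angles in degrees, forces in N, time in s.
With the tool pointing down it reaches from about 0.25 to 0.725 m from the base axis. Payload 9.7 kg.
Tool frame: the origin (TCP) lies between the finger pads; the fingertips stand 19 mm ahead of it and the grasp point (between the pads) is the TCP; z points along the fingers, y is the line along which they close (so a half turn about z gives the same grasp; the last joint's range is limited). The gripper opens to 85 mm and grips with 20 to 120 N. Pads are 22 mm wide; open, the fingers measure 114 mm over their backs; the gripper's body (76 mm by 85 mm) begins 54 mm behind the grasp point. The pads swing forward as they close: fully open they stand 13 mm farther back than shut.
Start: joints at [66.291, 4.979, 10.078, 95.1, 0, 90], TCP at [0.221, 0.504, 0.25] pointing down, gripper open.
Joint ranges: [-179.16, 179.16], [-48.56, 103.87], [-65.8, 70.77], [-126.05, 130.52], [-82.76, 87.17], [-180, 180]. Speed limits (degrees/s): [127.2, 127.2, 147.25, 180, 180, 180].

### API

Orientations are given as [roll, pitch, yaw] about the fixed x, y, z axes, in that order (R = Rz(yaw) Ry(pitch) Rx(roll)).
In Python, from workcell import telemetry, camera, calibration, workorder gives the robot as it stands.
- The arm moves only by the tool play_rows, never from a script. Its argument "increments" is a list of rows, each a list of 3 entries, a list of its own where there are three numbers: the shift along the tool's x, y, z in mm, then the turn, a rotation vector about the tool's x, y, z in degrees, then the closure, from 0 (fully open) to 1 (shut). In form: [[[x, y, z], [ax, ay, az], jaw], ...]. A call has 1 to 20 rows; each row is the pose to reach, as a shift and turn from the pose commanded when the call began, along the tool's axes at that moment; what a row does not reach only later rows make up. A row lasts 1/10 s, in which the tool goes at most 50 mm and 8.59 degrees, less where a joint would pass 70% of its speed; a pose out of reach is approached as far as the arm can. A call with a gripper value outside its range is refused whole. The fingers move at their own pace and stop on an object; "grip_force" is the grip in N (left out, the last holds). Time passes only in rows, so rows that repeat a pose let the fingers close. It gives the time, the measured TCP pose, the force, the opening and the grip force at its end, in the units of the state.
- telemetry.get_obs(): the state, without advancing time (a new reading comes with each control period).
- camera(name): name is "scene" or "top" or "wrist"; returns (picture, depth): 420x560x3 uint8, red, green, blue; 420x560 float32, m along the optical axis (not along the pixel's ray), 0 where there is no reading.
- calibration(name): a dict with "vertical_fov" (degrees; the focal length in pixels is half the picture's height over the tangent of half this angle, whatever the lens; pixels are square), "cx", "cy" (the principal point, pixels), "rvec" (rotation vector, rad) and "tvec" (3), from world to camera coordinates, as OpenCV has them; the wrist camera has in their place "hand_eye" (4x4, takes a point from camera to tool coordinates, whose origin is the TCP and whose axes are the flange's). Camera axes: x right, y down, z forward; pixel columns grow to the right and rows downward; lengths in m; the calibration is good to about 2 mm. A picture is of the moment at which its call begins: read the wrist's pose just before it. calibration takes no time and is no camera call.
- workorder.job_done(): hands the job in; it is judged then, once.
The state is a dict: "time": time; "q": joint angles; "qd": joint speeds; "joint_efforts": joint torques, N m; "ee_pos": TCP position; "tcp_rot": TCP orientation; "wrist_force": force on the tool from outside, world axes, zero at the start; "torque": the same for the moment, N m; "opening": finger opening in m; "grasp_force": force on a finger pad.
Only numpy, scipy, OpenCV 4.12 (cv2) and the standard library are available. Lean on these libraries where they do the work, as an engineer would, in place of code of your own. Each camera call takes 0.05 s, during which the arm holds its last target. There are 200 camera calls.

## Working session

There is one attempt and no reset: what is moved stays moved. The work goes in short steps, Python scripts to look and compute and a tool call to move; the robot and the scene stay as the last step left them, time stands still between calls to the robot, and variables do not carry over. Pictures are saved under pics/ and viewed, at most 10 in all, crops included, and the job is handed in when it is done.

Besides the shell and the picture viewer there is one more tool, called after "Request:" as name(argument=value, ...), one argument or row to a line, values as JSON. play_rows: Moves the arm, as the interface text tells. Its arguments: {"type":"object","properties":{"increments":{"type":"array"},"grip_force":{"type":"number"}},"required":["increments"]}

```bash
ls; mkdir -p pics
cat > h.py <<'E'
import numpy as np, cv2
from workcell import telemetry, camera, calibration, workorder
from scipy.spatial.transform import Rotation as R
def shot(n,f=None):
    o=telemetry.get_obs(); im,d=camera(n); c=calibration(n)
    H,W=d.shape; fl=H/2/np.tan(np.radians(c['vertical_fov'])/2)
    if n=='wrist':
        T=np.eye(4);T[:3,:3]=R.from_euler('xyz',o['tcp_rot'],degrees=True).as_matrix();T[:3,3]=o['ee_pos'];M=T@np.array(c['hand_eye'])
    else:
        M=np.eye(4);Rm=cv2.Rodrigues(np.array(c['rvec'],float))[0];M[:3,:3]=Rm.T;M[:3,3]=-Rm.T@np.array(c['tvec']).ravel()
    if f: cv2.imwrite(f,im[:,:,::-1])
    v,u=np.mgrid[:H,:W]; ray=np.stack([(u-c['cx'])/fl,(v-c['cy'])/fl,np.ones_like(u)],-1)
    P=(ray*d[...,None])@M[:3,:3].T+M[:3,3]
    return im,d,P,ray@M[:3,:3].T,M[:3,3]
E
python3 - <<'E'
from h import *
for n in ('scene','top','wrist'):
    im,d,P,r,o=shot(n,f'pics/{n}0.png'); np.savez(f'{n}0.npz',im=im,d=d,P=P,r=r,o=o); print(n,o,r[210,280])
ob=telemetry.get_obs();print(ob)
E
```

```text
pics
scene [0.93530937 0.26272887 0.82924401] [-0.38543907 -0.3368454  -0.85944797]
top [ 0.47768638 -0.04006384  0.98629417] [ 0.13150177  0.02024812 -0.99111283]
wrist [0.14392508 0.53729628 0.37315037] [ 0.28822844 -0.12750792 -0.94908419]
{'time': 0.15, 'q': array([6.62919278e+01, 5.00227338e+00, 1.00449331e+01, 9.51003038e+01,
       4.18433295e-04, 9.00019578e+01]), 'qd': array([-0.00360866, -0.12812681,  0.16624653, -0.07577799, -0.00288115,
       -0.11210705]), 'joint_efforts': array([ 2.11917104e-04, -5.20762467e+01,  4.65043688e+01,  1.38936305e-02,
        3.27764883e-05,  1.96417474e-06]), 'ee_pos': array([0.22107485, 0.50343467, 0.24976161]), 'tcp_rot': array([-1.79942356e+02, -4.16463344e-04,  1.56289970e+02]), 'wrist_force': array([0.11674394, 0.04467925, 0.26585271]), 'torque': array([-0.02953571,  0.00688815, -0.00593048]), 'grasp_force': 0.0, 'opening': 0.08545579171981739}
```

View pics/scene0.png

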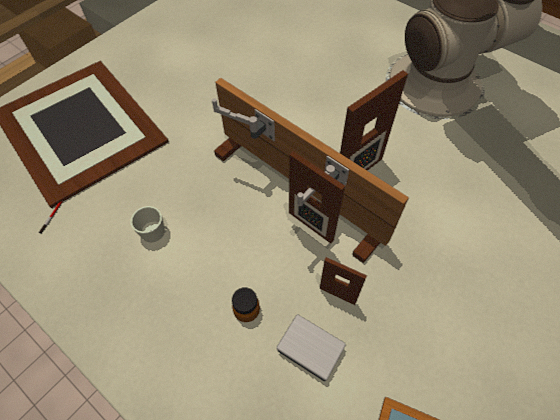

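View pics/top0.png

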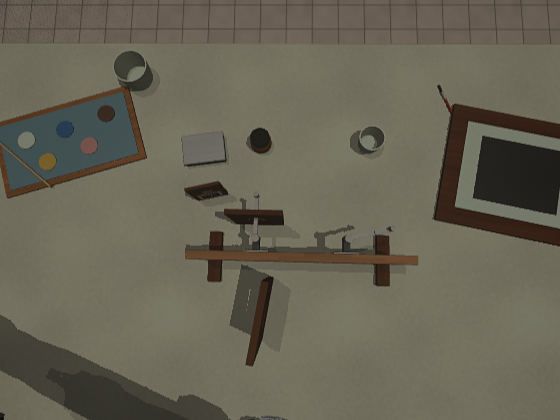

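Top view: board spans (185..418, 257); hook A with the panel is at column 256, pin (256,195). Folded hook B has its barrel at (346,242) and pin near (390,229). A large look-alike stands on the robot side at (255,315), and a small one at (206,190). Next I measure these from depth.

Run:
```python
import numpy as np,cv2
t=np.load('top0.npz');P=t['P'];im=t['im']
def s(name,m):
    p=P[m]; print(name,len(p),'mean',p.mean(0).round(4),'min',p.min(0).round(3),'max',p.max(0).round(3))
z=P[...,2];v,u=np.mgrid[:420,:560]
# board top edge
m=(abs(z-.186)<.006)&(u>180)&(u<425)&(v>245)&(v<270); s('boardtop',m)
p=P[m]; w=np.polyfit(p[:,1],p[:,0],1); print('x=a*y+b',w,'resid',np.std(p[:,0]-np.polyval(w,p[:,1])), 'yaw',np.degrees(np.arctan(-w[0])))
box=lambda a,b,c,d:(u>=a)&(u<=b)&(v>=c)&(v<=d)
s('panel top',box(220,290,205,227)&(z>.222))
s('pinA',box(248,264,188,203)&(z>.17)); s('pinB',box(382,398,222,236)&(z>.17))
s('hookB',box(335,400,222,250)&(z>.17)&(z<.215)); s('armA',box(248,264,225,250)&(z>.17)&(z<.22))
s('big',box(225,280,265,370)&(z>.05)); s('small',box(180,230,175,203)&(z>.02))
s('pot',box(355,388,122,158)&(z>.01)); s('jar',box(246,274,122,156)&(z>.01)); s('tin',box(178,230,130,168)&(z>.01))
g=cv2.resize(im[180:280,170:430],None,fx=3,fy=3,interpolation=cv2.INTER_CUBIC)[:,:,::-1]
cv2.imwrite('pics/c1.png',np.clip(g.astype(float)*1.8,0,255))
for r in range(222,250,2): print(r,[int(x*1000) for x in z[r,338:400:3]])
```

```text
boardtop 2200 mean [ 0.4905 -0.0657  0.1863] min [ 0.479 -0.294  0.18 ] max [0.504 0.164 0.191]
x=a*y+b [0.01322628 0.49138665] resid 0.005429674710051915 yaw -0.7577657049533293
panel top 382 mean [0.5699 0.0244 0.2508] min [ 0.478 -0.04   0.222] max [0.578 0.08  0.986]
pinA 59 mean [0.6043 0.0232 0.2105] min [ 0.478 -0.04   0.184] max [0.616 0.029 0.986]
pinB 62 mean [ 0.545  -0.2325  0.2105] min [ 0.478 -0.246  0.184] max [ 0.552 -0.04   0.986]
hookB 251 mean [ 0.5366 -0.1954  0.1922] min [ 0.52  -0.246  0.17 ] max [ 0.552 -0.151  0.211]
armA 114 mean [0.5326 0.0253 0.1907] min [0.503 0.008 0.175] max [0.553 0.039 0.197]
big 980 mean [0.3771 0.01   0.247 ] min [ 0.301 -0.04   0.05 ] max [0.478 0.032 0.986]
small 499 mean [0.6371 0.144  0.1014] min [ 0.478 -0.04   0.02 ] max [0.653 0.185 0.986]
pot 444 mean [ 0.7749 -0.2363  0.0594] min [ 0.478 -0.269  0.01 ] max [ 0.808 -0.04   0.986]
jar 431 mean [0.7691 0.0288 0.0513] min [0.749 0.004 0.01 ] max [0.798 0.055 0.066]
tin 1276 mean [0.7505 0.1666 0.0424] min [ 0.478 -0.04   0.01 ] max [0.797 0.223 0.986]
222 [0, -2, 0, 0, 0, 2, 0, 
[... 511 characters left out ...]
 0, 1, 0]
236 [5, 0, -1, 191, 194, 191, 191, 191, 189, 190, 188, -2, 1, 24, 22, 20, 19, 1, 0, 0, 0]
238 [2, 7, 186, 194, 192, 190, 192, 191, 1, 1, 2, 0, 0, 22, 23, 20, 19, 1, -1, 0, 0]
240 [1, 3, 179, 194, 196, 0, 0, 0, 0, -3, 2, 0, 0, 19, 20, 18, 21, 3, 0, 0, -3]
242 [1, -1, 168, 195, 192, -1, 0, 1, 1, 1, 0, -2, 0, 23, 19, 24, 19, 0, 0, -2, 0]
244 [3, 1, 164, 163, 0, -2, 1, 0, 4, 0, 0, 0, -1, 21, 18, 23, 20, 2, 6, 2, 0]
246 [1, 0, 164, 165, 0, 0, 0, -2, 986, 0, -1, 3, 1, 19, 23, 21, 19, -1, 0, 0, 0]
248 [4, 0, 166, 166, 0, -1, 1, 1, 2, 0, 4, 2, 1, 20, 19, 19, 19, 0, 1, 1, 2][ WARN:0@0.084] global loadsave.cpp:1063 imwrite_ Unsupported depth image for selected encoder is fallbacked to CV_8U.
```

View pics/c1.png

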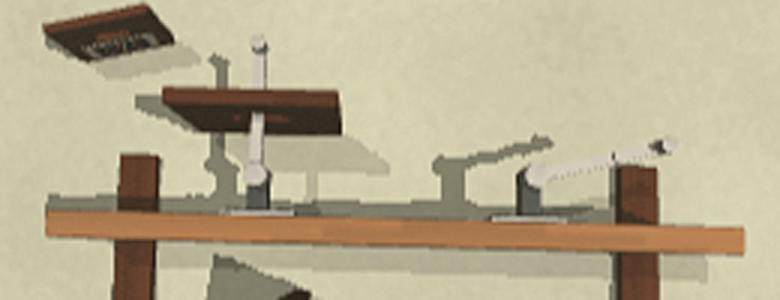

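The crop confirms the layout: hook A is out at column 257 (its pin at crop (258,42)), hook B is ajar with its pin at crop (665,145) and barrel at (533,175). Next come precise positions, by casting rays to the known heights.

```bash
cat > meas.py <<'E'
from h import *
def blob(t,zlo,zhi,h,b):
    v,u=np.mgrid[:420,:560]; z=t[2][...,2]; d=t[1]
    m=(u>=b[0])&(u<=b[1])&(v>=b[2])&(v<=b[3])&(z>zlo)&(z<zhi)&(d>0)
    r=t[3][m];p=t[4]+r*((h-t[4][2])/r[:,2])[:,None]
    return p,m
E
python3 - <<'E'
from meas import *
f=np.load('top0.npz');t=(f['im'],f['d'],f['P'],f['r'],f['o'])
for n,a in dict(pinA=(.199,.215,.208,(246,266,186,206)),pinB=(.199,.215,.208,(380,400,220,238)),barA=(.1925,.2,.194,(246,268,230,250)),barB=(.1925,.2,.194,(336,356,230,250)),
  armB=(.18,.1925,.19,(340,386,225,242)),ptop=(.228,.25,.238,(215,295,200,235)),plA=(.15,.2,.19,(235,280,247,256)),big=(.05,.4,.2,(225,285,265,375)),small=(.05,.3,.1,(180,230,175,203))).items():
    p,m=blob(t,*a); q=(p.min(0)+p.max(0))/2
    print(n,len(p),'mid',q[:2].round(4),'mean',p.mean(0)[:2].round(4),'min',p.min(0)[:2].round(3),'max',p.max(0)[:2].round(3),'zmax',t[2][m][:,2].max().round(3))
p,m=blob(t,.228,.25,.238,(215,295,200,235));print('panel slope',np.polyfit(p[:,1],p[:,0],1))
p,m=blob(t,.18,.194,.19,(340,386,225,242));print('armB slope',np.polyfit(p[:,1],p[:,0],1))
p,m=blob(t,.18,.192,.186,(180,425,246,270)); l=np.polyfit(p[:,1],p[:,0],1);print('board',l,len(p))
r=p[:,0]-np.polyval(l,p[:,1]);print(np.percentile(r,[1,5,50,95,99]).round(4))
E
```

```text
pinA 21 mid [0.6111 0.0252] mean [0.6116 0.0246] min [0.606 0.021] max [0.616 0.029] zmax 0.21
pinB 27 mid [ 0.5471 -0.2404] mean [ 0.5472 -0.24  ] min [ 0.542 -0.246] max [ 0.552 -0.235] zmax 0.211
barA 52 mid [0.5317 0.0256] mean [0.5281 0.0255] min [0.521 0.019] max [0.543 0.033] zmax 0.197
barB 53 mid [ 0.5278 -0.1626] mean [ 0.528  -0.1596] min [ 0.521 -0.173] max [ 0.535 -0.152] zmax 0.197
armB 144 mid [ 0.5354 -0.1919] mean [ 0.5373 -0.1983] min [ 0.521 -0.233] max [ 0.55 -0.15] zmax 0.192
ptop 350 mid [0.5718 0.0259] mean [0.5719 0.0258] min [ 0.566 -0.029] max [0.578 0.08 ] zmax 0.242
plA 294 mid [0.5003 0.0194] mean [0.4976 0.022 ] min [ 0.491 -0.025] max [0.509 0.064] zmax 0.19
big 959 mid [0.3692 0.0138] mean [0.37   0.0136] min [ 0.287 -0.01 ] max [0.452 0.038] zmax 0.265
small 409 mid [0.6411 0.149 ] mean [0.6399 0.1473] min [0.623 0.104] max [0.66  0.194] zmax 0.139
panel slope [0.01231618 0.57157563]
armB slope [-0.23222098  0.49126522]
board [0.01322239 0.4913902 ] 2200
[-0.0091 -0.0084 -0.0001  0.0083  0.0105]
```

```bash
cat >> h.py <<'E'
def inc(p,yaw):
    "increment from the present measured pose (snapped to tool-down) to world p, yaw"
    o=telemetry.get_obs();A=R.from_euler('xyz',o['tcp_rot'],degrees=True);B=R.from_euler('xyz',[180,0,yaw],degrees=True)
    return (A.inv().apply(np.array(p)-o['ee_pos'])*1000).round(1).tolist(),np.degrees((A.inv()*B).as_rotvec()).round(2).tolist()
E
python3 -c "
from h import *
print(inc([.5217,-.2459,.30],13))"
```

```text
([-576.6, -565.3, -49.7], [-0.02, 0.07, 143.29])
```

Request:
play_rows(
  increments=[
    [[0,0,-50],[0,0,0],1],
    [[0,0,-100],[0,0,0],1],
    [[-576.6,-565.3,-100],[0,0,143.3],1],
    [[-576.6,-565.3,-100],[0,0,143.3],1],
    [[-576.6,-565.3,-100],[0,0,143.3],1],
    [[-576.6,-565.3,-100],[0,0,143.3],1],
    [[-576.6,-565.3,-100],[0,0,143.3],1],
    [[-576.6,-565.3,-100],[0,0,143.3],1],
    [[-576.6,-565.3,-100],[0,0,143.3],1],
    [[-576.6,-565.3,-100],[0,0,143.3],1],
    [[-576.6,-565.3,-100],[0,0,143.3],1],
    [[-576.6,-565.3,-100],[0,0,143.3],1],
    [[-576.6,-565.3,-100],[0,0,143.3],1],
    [[-576.6,-565.3,-100],[0,0,143.3],1],
    [[-576.6,-565.3,-100],[0,0,143.3],1],
    [[-576.6,-565.3,-100],[0,0,143.3],1],
    [[-576.6,-565.3,-100],[0,0,143.3],1],
    [[-576.6,-565.3,-100],[0,0,143.3],1],
    [[-576.6,-565.3,-100],[0,0,143.3],1],
    [[-576.6,-565.3,-50],[0,0,143.3],1],
  ],
)

```text
time: 2.15
ee_pos: [0.5242, -0.249, 0.3051]
tcp_rot: [179.6, -0.5, 12.6]
wrist_force: [1.8, -0.4, 0.3]
opening: -0.0001
grasp_force: 0.0
```

```bash
python3 -c "
from h import *
o=telemetry.get_obs();print(o['time'],o['wrist_force'])
print(inc([.5217,-.2459,.214],13))
shot('wrist','pics/w1.png')"
```

```text
2.15 [ 1.84603457 -0.39304863  0.29206022]
([-2.5, -4.1, 91.1], [0.37, -0.45, -0.36])
```

View pics/w1.png

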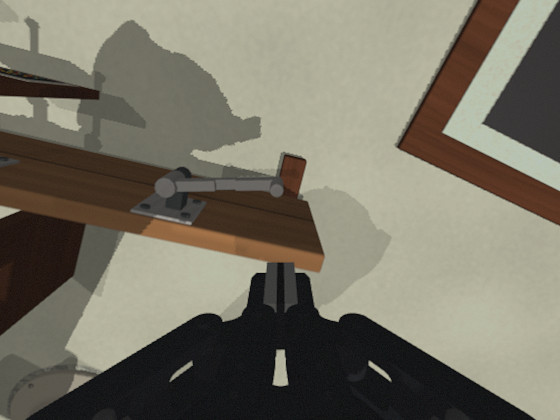

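Wrist view: pin at (277,185), barrel at (165,187), and the closed fingers at (280,270), squarely behind the pin. Lowering.

Request:
play_rows(
  increments=[
    [[0,0,45],[0,0,0],1],
    [[0,0,86],[0,0,0],1],
    [[0,0,86],[0,0,0],1],
    [[0,0,86],[0,0,0],1],
  ],
)

```text
time: 2.6
ee_pos: [0.5217, -0.2456, 0.2158]
tcp_rot: [-180.0, 0.0, 13.0]
wrist_force: [-0.0, 0.2, 0.6]
opening: -0.0004
grasp_force: 0.0
```

Run:
```python
from h import *
o=telemetry.get_obs();print(o['time'],o['ee_pos'],o['tcp_rot'],o['wrist_force'])
Hb=np.array([.5279,-.1572])
for s,th in [(.016,13),(.016,20),(.016,27),(.016,34),(.016,41),(.016,48),(.016,55),(.016,62),(.016,69),(.016,75),(.016,80)]:
    T=np.radians(th);a=np.array([np.sin(T),-np.cos(T)]);t=np.array([np.cos(T),np.sin(T)])
    print(th,inc([*(Hb+.085*a-s*t),.214],th))
```

```text
2.6 [ 0.5217493  -0.24564456  0.21576123] [-1.79991616e+02  1.21642873e-02  1.30213457e+01] [-0.00419094  0.21398321  0.6198838 ]
13 ([9.9, 0.2, 1.8], [-0.01, 0.01, 0.02])
20 ([20.4, 1.5, 1.8], [-0.01, 0.01, -6.98])
27 ([30.9, 1.6, 1.8], [-0.01, 0.01, -13.98])
34 ([41.4, 0.3, 1.8], [-0.01, 0.01, -20.98])
41 ([51.7, -2.2, 1.8], [-0.01, 0.01, -27.98])
48 ([61.5, -6.0, 1.7], [-0.01, 0.01, -34.98])
55 ([70.9, -10.9, 1.7], [-0.01, 0.01, -41.98])
62 ([79.5, -16.9, 1.7], [-0.01, 0.01, -48.98])
69 ([87.4, -24.0, 1.7], [-0.01, 0.01, -55.98])
75 ([93.4, -30.7, 1.7], [-0.01, 0.01, -61.98])
80 ([97.9, -36.8, 1.7], [-0.01, 0.01, -66.98])
```

Request:
play_rows(
  increments=[
    [[5,0,0],[0,0,0],1],
    [[10,0,0],[0,0,0],1],
    [[15,1,0],[0,0,-3.5],1],
    [[20.4,1.5,0],[0,0,-7],1],
    [[25.6,1.6,0],[0,0,-10.5],1],
    [[30.9,1.6,0],[0,0,-14],1],
    [[36,1,0],[0,0,-17.5],1],
    [[41.4,0.3,0],[0,0,-21],1],
  ],
)

```text
time: 3.4
ee_pos: [0.5628, -0.2375, 0.2166]
tcp_rot: [179.8, -0.0, 34.1]
wrist_force: [-5.6, -2.1, 3.5]
opening: -0.0001
grasp_force: 2.7
```

Run:
```python
from h import *
o=telemetry.get_obs();print(o['time'],o['ee_pos'],o['tcp_rot'],o['wrist_force'])
Hb=np.array([.5279,-.1572])
for s,th in [(.016,x) for x in (34,41,48,55,62,69,74,78,82,85,87,89)]:
    T=np.radians(th);a=np.array([np.sin(T),-np.cos(T)]);t=np.array([np.cos(T),np.sin(T)])
    print(th,inc([*(Hb+.085*a-s*t),.214],th))
```

```text
3.4 [ 0.56277055 -0.23746856  0.21658857] [ 1.79848640e+02 -2.10467576e-04  3.41145031e+01] [-5.61768868 -2.08816946  3.51053923]
34 ([-0.0, -1.1, 2.6], [0.15, -0.0, 0.11])
41 ([10.5, 0.3, 2.6], [0.15, 0.01, -6.89])
48 ([21.0, 0.3, 2.6], [0.15, 0.02, -13.89])
55 ([31.5, -0.9, 2.6], [0.15, 0.03, -20.89])
62 ([41.8, -3.4, 2.6], [0.15, 0.04, -27.89])
69 ([51.6, -7.1, 2.6], [0.15, 0.05, -34.89])
74 ([58.4, -10.5, 2.6], [0.15, 0.05, -39.89])
78 ([63.5, -13.7, 2.6], [0.14, 0.06, -43.89])
82 ([68.5, -17.1, 2.5], [0.14, 0.06, -47.89])
85 ([72.0, -20.0, 2.5], [0.14, 0.07, -50.89])
87 ([74.3, -22.0, 2.5], [0.14, 0.07, -52.89])
89 ([76.5, -24.0, 2.5], [0.14, 0.07, -54.89])
```

Request:
play_rows(
  increments=[
    [[5.2,0.6,0],[0,0,-3.5],1],
    [[10.5,0.8,0],[0,0,-7],1],
    [[15.7,0.9,0],[0,0,-10.5],1],
    [[21,0.8,0],[0,0,-14],1],
    [[26.2,0.2,0],[0,0,-17.5],1],
    [[31.5,-0.5,0],[0,0,-21],1],
    [[36.7,-1.6,0],[0,0,-24.5],1],
    [[41.8,-3,0],[0,0,-28],1],
    [[46.8,-4.7,0],[0,0,-31.5],1],
    [[51.6,-6.7,0],[0,0,-35],1],
    [[55,-8.4,0],[0,0,-37.5],1],
    [[58.4,-10.2,0],[0,0,-40],1],
    [[61,-11.7,0],[0,0,-42],1],
    [[63.5,-13.3,0],[0,0,-44],1],
    [[63.5,-13.3,0],[0,0,-44],1],
  ],
)

```text
time: 4.9
ee_pos: [0.6083, -0.1908, 0.2164]
tcp_rot: [179.8, 0.1, 78.0]
wrist_force: [-0.1, -3.7, 2.5]
opening: -0.0001
grasp_force: 1.7
```

Run:
```python
from h import *
from meas import *
o=telemetry.get_obs();print(o['time'],o['ee_pos'],o['tcp_rot'],o['wrist_force'])
Hb=np.array([.5279,-.1572])
for s,th in [(.016,x) for x in (78,80,82,84,86,88,90,92)]:
    T=np.radians(th);a=np.array([np.sin(T),-np.cos(T)]);t=np.array([np.cos(T),np.sin(T)])
    print(th,inc([*(Hb+.085*a-s*t),.214],th))
```

```text
4.9 [ 0.60830379 -0.19075941  0.216427  ] [1.79834690e+02 8.29652142e-02 7.80262480e+01] [-0.1383465  -3.71231826  2.53270646]
78 ([0.1, -0.6, 2.4], [0.17, 0.08, 0.03])
80 ([3.1, -0.1, 2.4], [0.16, 0.09, -1.97])
82 ([6.1, 0.3, 2.4], [0.16, 0.09, -3.97])
84 ([9.1, 0.6, 2.4], [0.16, 0.09, -5.97])
86 ([12.1, 0.8, 2.4], [0.16, 0.09, -7.97])
88 ([15.1, 0.9, 2.4], [0.16, 0.1, -9.97])
90 ([18.1, 0.8, 2.4], [0.16, 0.1, -11.97])
92 ([21.2, 0.7, 2.4], [0.15, 0.1, -13.97])
```

Request:
play_rows(
  increments=[
    [[3,0.3,0],[0,0,-2],1],
    [[6,0.6,0],[0,0,-4],1],
    [[9,0.8,0],[0,0,-6],1],
    [[11,0.9,0],[0,0,-7.3],1],
    [[13,1,0],[0,0,-8.6],1],
    [[14,1,0],[0,0,-9.2],1],
    [[14,1,0],[0,0,-9.2],1],
  ],
)

```text
time: 5.6
ee_pos: [0.6122, -0.1773, 0.2156]
tcp_rot: [179.9, 0.1, 87.1]
wrist_force: [1.4, -5.4, 2.8]
opening: -0.0
grasp_force: 2.4
```

Request:
play_rows(
  increments=[
    [[1,0,0],[0,0,-0.6],1],
    [[1,0,0],[0,0,-0.6],1],
  ],
)

```text
time: 5.8
ee_pos: [0.612, -0.1762, 0.2151]
tcp_rot: [179.9, 0.0, 87.7]
wrist_force: [1.7, -5.2, 2.4]
opening: -0.0003
grasp_force: 2.3
```

Request:
play_rows(
  increments=[
    [[0.7,0,0],[0,0,-0.4],1],
    [[0.7,0,0],[0,0,-0.4],1],
  ],
)

```text
time: 6.0
ee_pos: [0.612, -0.1755, 0.2151]
tcp_rot: [179.9, 0.0, 88.1]
wrist_force: [2.1, -4.9, 3.2]
opening: -0.0002
grasp_force: 2.4
```

Request:
play_rows(
  increments=[
    [[0.6,0,0],[0,0,-0.3],1],
    [[0.6,0,0],[0,0,-0.3],1],
  ],
)

```text
time: 6.2
ee_pos: [0.6121, -0.1754, 0.2151]
tcp_rot: [179.9, 0.1, 88.4]
wrist_force: [1.4, -7.0, 2.4]
opening: -0.0003
grasp_force: 3.6
```

Request:
play_rows(
  increments=[
    [[0.5,0,0],[0,0,-0.3],1],
    [[0.5,0,0],[0,0,-0.3],1],
  ],
)

```text
time: 6.4
ee_pos: [0.6121, -0.1753, 0.2151]
tcp_rot: [179.9, 0.1, 88.7]
wrist_force: [2.1, -8.8, 2.9]
opening: 0.0001
grasp_force: 4.7
```

Request:
play_rows(
  increments=[
    [[0.5,0,0],[0,0,-0.3],1],
    [[0.5,0,0],[0,0,-0.3],1],
  ],
)

```text
time: 6.6
ee_pos: [0.6122, -0.1753, 0.2152]
tcp_rot: [179.9, 0.2, 89.0]
wrist_force: [2.8, -11.2, 3.0]
opening: -0.0002
grasp_force: 5.7
```

Run:
```python
from meas import *
o=telemetry.get_obs();print(o['time'],o['ee_pos'],o['wrist_force'])
t=shot('top')
for n,b in dict(pinB=(325,365,180,215),barB=(336,356,230,250)).items():
    lo,hi,h=(.199,.2125,.208) if n=='pinB' else (.1925,.2,.194)
    p,m=blob(t,lo,hi,h,b); 
    print(n,len(p),p[:,:2].mean(0).round(4),p[:,:2].min(0).round(4),p[:,:2].max(0).round(4)) if len(p) else print(n)
```

```text
6.6 [ 0.61217435 -0.17527089  0.21518118] [  2.77044449 -11.21402773   2.95451049]
pinB 18 [ 0.6116 -0.1584] [ 0.6078 -0.1624] [ 0.6158 -0.1546]
barB
```

Hook B has reached its stop: the position holds while the force rises to 11 N. Backing off, rising, and looking again from clear of the hook.

Request:
play_rows(
  increments=[
    [[-10,0,0],[0,0,0],1],
    [[-15,0,0],[0,0,0],1],
    [[-15,0,-50],[0,0,0],1],
    [[-15,0,-86],[0,0,0],0.5],
    [[100,0,-86],[0,0,0],0.5],
    [[100,0,-86],[0,0,0],0.5],
    [[100,0,-86],[0,0,0],0.5],
    [[100,0,-86],[0,0,0],0.5],
  ],
)

```text
time: 7.45
ee_pos: [0.613, -0.0712, 0.3003]
tcp_rot: [-180.0, -0.1, 89.3]
wrist_force: [-0.5, 0.2, 1.3]
opening: 0.0427
grasp_force: 0.0
```

Run:
```python
from meas import *
o=telemetry.get_obs();print(o['time'],o['ee_pos'],o['tcp_rot'],o['wrist_force'],o['opening'])
for k in range(2):
  t=shot('top')
  for n,(lo,hi,h,b) in dict(pinB=(.199,.2125,.208,(325,365,180,215)),barB=(.1925,.2,.194,(336,356,230,250)),pinA=(.199,.2125,.208,(246,266,186,206)),ptop=(.228,.25,.238,(215,295,200,235))).items():
    p,m=blob(t,lo,hi,h,b); 
    print(n,len(p),p[:,:2].mean(0).round(4),p[:,:2].min(0).round(4),p[:,:2].max(0).round(4)) if len(p) else print(n)
t=shot('wrist')
v,u=np.mgrid[:420,:560];z=t[2][...,2]
for n,lo,hi,x0,x1,y0,y1 in (('pinB',.2,.214,.59,.63,-.18,-.14),('pinA',.2,.214,.59,.63,0,.05),('ptop',.232,.244,.55,.60,-.05,.1)):
    X=t[2];m=(X[...,2]>lo)&(X[...,2]<hi)&(X[...,0]>x0)&(X[...,0]<x1)&(X[...,1]>y0)&(X[...,1]<y1)&(t[1]>0)
    p=X[m]; print('w',n,len(p), p.mean(0).round(4) if len(p) else '', (p.min(0).round(3),p.max(0).round(3)) if len(p) else '')
print(inc([.5718,.0258,.28],89.24))
```

```text
7.45 [ 0.61298959 -0.07117086  0.3002734 ] [-1.79975084e+02 -5.25104461e-02  8.92595739e+01] [-0.47440641  0.19532896  1.32189034] 0.04272246091271308
pinB
barB
pinA
ptop 143 [0.5722 0.0582] [0.5667 0.0352] [0.578  0.0804]
pinB
barB
pinA
ptop 150 [0.5723 0.0571] [0.5667 0.0332] [0.578  0.0804]
w pinB 159 [ 0.6136 -0.158   0.206 ] (array([ 0.609, -0.165,  0.2  ]), array([ 0.618, -0.154,  0.209]))
w pinA 210 [0.6125 0.0247 0.2078] (array([0.608, 0.02 , 0.202]), array([0.617, 0.029, 0.21 ]))
w ptop 3591 [0.5731 0.0194 0.2377] (array([ 0.567, -0.029,  0.232]), array([0.578, 0.061, 0.24 ]))
([99.3, -42.8, 20.0], [-0.04, -0.0, -0.17])
```

Request:
play_rows(
  increments=[
    [[50,-20,0],[0,0,0],0.5],
    [[97,-41,0],[0,0,0],0.5],
    [[97,-41,0],[0,0,0],0.5],
    [[97,-41,0],[0,0,0],0.5],
    [[97,-41,40],[0,0,0],0.5],
    [[97,-41,72],[0,0,0],0.5],
    [[97,-41,72],[0,0,0],0.5],
    [[97,-41,72],[0,0,0],0.5],
  ],
)

```text
time: 8.4
ee_pos: [0.5737, 0.0227, 0.2287]
tcp_rot: [-179.9, 0.0, 89.0]
wrist_force: [0.2, -1.1, 0.3]
opening: 0.0428
grasp_force: 0.0
```

Run:
```python
from meas import *
o=telemetry.get_obs();print(o['time'],o['ee_pos'],o['tcp_rot'],o['wrist_force'],o['opening'])
shot('scene','pics/s1.png')
```

```text
8.4 [0.57370385 0.02270316 0.22866838] [-1.79949987e+02  1.19014813e-02  8.89892138e+01] [ 0.19878187 -1.07325009  0.31804124] 0.0427723185205923
```

View pics/s1.png

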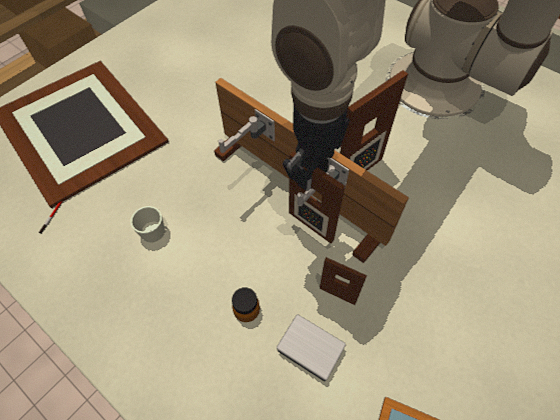

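The scene shows hook B standing out, with its pin at (225,145), and the gripper straddling the panel's top at (318,170). Gripping.

Request:
play_rows(
  increments=[
    [[0,-1,0],[0,0,0],0.7],
    [[0,-1,0],[0,0,0],1],
    [[0,-1,0],[0,0,0],1],
    [[0,-1,0],[0,0,0],1],
    [[0,-1,0],[0,0,0],1],
    [[0,-1,0],[0,0,0],1],
  ],
  grip_force=40,
)

```text
time: 9.05
ee_pos: [0.573, 0.024, 0.2298]
tcp_rot: [179.9, 0.0, 89.1]
wrist_force: [0.4, -1.9, 6.8]
opening: 0.0091
grasp_force: 43.6
```

Request:
play_rows(
  increments=[
    [[0,0,-5],[0,0,0],1],
    [[0,0,-10],[0,0,0],1],
    [[0,0,-15],[0,0,0],1],
    [[0,0,-20],[0,0,0],1],
    [[0,0,-25],[0,0,0],1],
    [[0,0,-29],[0,0,0],1],
    [[0,0,-29],[0,0,0],1],
    [[0,0,-29],[0,0,0],1],
    [[0,0,-29],[0,0,0],1],
  ],
)

```text
time: 9.95
ee_pos: [0.5725, 0.0241, 0.257]
tcp_rot: [-180.0, 0.0, 89.1]
wrist_force: [0.4, 0.7, -0.8]
opening: 0.0093
grasp_force: 42.5
```

Run:
```python
from meas import *
o=telemetry.get_obs();print(o['time'],o['ee_pos'],o['tcp_rot'],o['wrist_force'],o['opening'])
t=shot('scene'); im=t[0]; cv2.imwrite('pics/s2.png',cv2.resize(im[90:290,180:440],None,fx=3,fy=3)[:,:,::-1])
```

```text
9.95 [0.57247056 0.02412305 0.25698767] [-1.79974422e+02  1.36658615e-03  8.90931368e+01] [ 0.37147264  0.72617345 -0.83525604] 0.009326267253146224
```

View pics/s2.png

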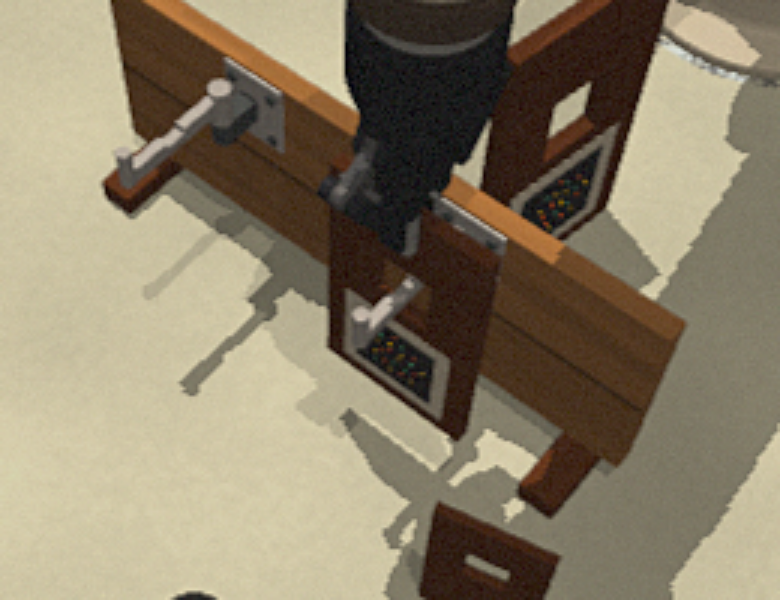

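The crop shows the panel held by the gripper, with the arm and pin of hook A passing through its hole. Checking the lift height.

Run:
```python
from meas import *
for n in('top','scene'):
    t=shot(n);X=t[2];im=t[0].astype(int)
    m=(X[...,0]>.558)&(X[...,0]<.59)&(((X[...,1]>.05)&(X[...,1]<.085))|((X[...,1]<0)&(X[...,1]>-.035)))&(X[...,2]>.22)&(X[...,2]<.3)&(im[...,0]-im[...,2]>15)
    p=X[m];print(n,len(p)); 
    if len(p): print(np.percentile(p,[2,50,90,98],axis=0).round(4))
```

```text
top 33
[[ 0.5677 -0.0288  0.2518]
 [ 0.5716 -0.0236  0.2651]
 [ 0.5751 -0.0182  0.2665]
 [ 0.5754 -0.0181  0.2674]]
scene 505
[[ 0.567  -0.0253  0.2213]
 [ 0.5759  0.0655  0.2518]
 [ 0.5771  0.0819  0.2658]
 [ 0.5778  0.083   0.2669]]
```

Request:
play_rows(
  increments=[
    [[0,8,-1],[0,0,0],1],
    [[0,18,-1],[0,0,0],1],
    [[0,28,-1],[0,0,0],1],
    [[0,38,-1],[0,0,0],1],
    [[0,48,-1],[0,0,0],1],
    [[0,58,-1],[0,0,0],1],
    [[0,68,-1],[0,0,0],1],
    [[0,68,-1],[0,0,0],1],
    [[-20,68,-1],[0,0,0],1],
    [[-45,68,-1],[0,0,0],1],
    [[-70,68,-1],[0,0,0],1],
    [[-95,68,-1],[0,0,0],1],
    [[-120,68,-1],[0,0,0],1],
    [[-145,68,-1],[0,0,0],1],
    [[-165,68,-1],[0,0,0],1],
    [[-178,68,-1],[0,0,0],1],
    [[-183,68,-1],[0,0,0],1],
    [[-183,68,-1],[0,0,0],1],
    [[-183,68,-1],[0,0,0],1],
  ],
)

```text
time: 12.0
ee_pos: [0.6377, -0.1592, 0.2583]
tcp_rot: [-180.0, -0.0, 89.1]
wrist_force: [-0.3, -0.0, -1.4]
opening: 0.0095
grasp_force: 42.5
```

Run:
```python
from meas import *
o=telemetry.get_obs();print(o['time'],o['ee_pos'],o['tcp_rot'],o['wrist_force'],o['opening'])
print(inc([.5735,-.159,.258],89.1))
for n in('top','scene','wrist'):
    t=shot(n);X=t[2];im=t[0].astype(int)
    m=(X[...,0]>.615)&(X[...,0]<.67)&(X[...,1]>-.24)&(X[...,1]<-.08)&(abs(X[...,1]+.16)>.03)&(X[...,2]>.22)&(X[...,2]<.3)&(im[...,0]-im[...,2]>15)
    p=X[m];print(n,len(p)); 
    if len(p): print(np.percentile(p,[2,50,90,98],axis=0).round(4))
t=shot('top');p,m=blob(t,.1925,.2,.194,(336,356,230,250));print(len(p),p.mean(0) if len(p) else '')
im=shot('scene')[0]; cv2.imwrite('pics/s3.png',cv2.resize(im[60:260,130:390],None,fx=3,fy=3)[:,:,::-1])
```

```text
12.0 [ 0.63773572 -0.15921312  0.25827981] [-1.79996732e+02 -1.39593161e-02  8.91228027e+01] [-0.33004859 -0.00261079 -1.36292558] 0.00948454126461174
([-0.8, -64.2, 0.3], [-0.0, -0.01, 0.02])
top 77
[[ 0.6342 -0.129   0.2643]
 [ 0.6382 -0.1154  0.2667]
 [ 0.642  -0.1047  0.2684]
 [ 0.6423 -0.1028  0.2695]]
scene 400
[[ 0.6322 -0.2079  0.2212]
 [ 0.6409 -0.1136  0.2538]
 [ 0.642  -0.1004  0.2671]
 [ 0.6425 -0.0997  0.2682]]
wrist 2635
[[ 0.6329 -0.1986  0.2284]
 [ 0.6378 -0.1144  0.2662]
 [ 0.6417 -0.1017  0.267 ]
 [ 0.6427 -0.1015  0.2674]]
0
```

View pics/s3.png

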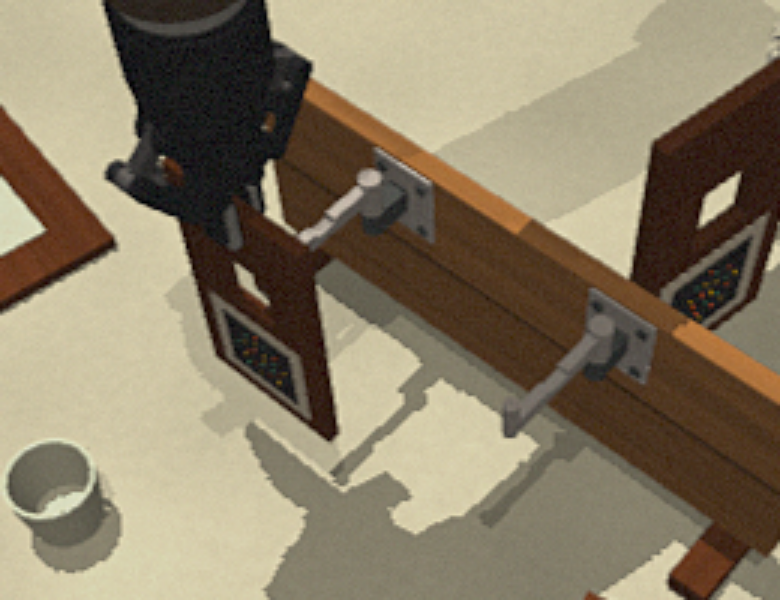

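The panel (crop (260,330)) is clear in front of hook B, whose arm lines up behind the hole. Moving in.

Request:
play_rows(
  increments=[
    [[0,-8,0],[0,0,0],1],
    [[0,-16,0],[0,0,0],1],
    [[0,-24,0],[0,0,0],1],
    [[0,-30,0],[0,0,0],1],
    [[0,-30,0],[0,0,0],1],
  ],
)

```text
time: 12.75
ee_pos: [0.6068, -0.1595, 0.259]
tcp_rot: [180.0, 0.0, 89.1]
wrist_force: [-0.3, -0.6, -1.8]
opening: 0.0092
grasp_force: 42.5
```

Request:
play_rows(
  increments=[
    [[0,-8,0],[0,0,0],1],
    [[0,-16,0],[0,0,0],1],
    [[0,-24,0],[0,0,0],1],
    [[0,-32,0],[0,0,0],1],
    [[0,-35,0],[0,0,0],1],
    [[0,-35,0],[0,0,0],1],
    [[0,-35,0],[0,0,0],1],
  ],
)

```text
time: 13.45
ee_pos: [0.5727, -0.1589, 0.2584]
tcp_rot: [180.0, 0.0, 89.1]
wrist_force: [-0.6, 0.4, -1.0]
opening: 0.0096
grasp_force: 42.5
```

Run:
```python
from meas import *
o=telemetry.get_obs();print(o['time'],o['ee_pos'],o['tcp_rot'],o['wrist_force'],o['opening'])
for n in('top','scene'):
    t=shot(n);X=t[2]
    m=(X[...,0]>.598)&(X[...,0]<.63)&(abs(X[...,1]+.158)<.02)&(X[...,2]>.2)&(X[...,2]<.2125);p=X[m]
    if len(p): print(n,'pin',len(p),p.mean(0).round(4),p.min(0).round(3),p.max(0).round(3))
    m=(X[...,0]>.55)&(X[...,0]<.595)&(X[...,1]>-.23)&(X[...,1]<-.09)&(abs(X[...,1]+.16)>.03)&(X[...,2]>.26)&(X[...,2]<.27);p=X[m]
    print(n,'panel',len(p),np.percentile(p,[2,50,98],axis=0).round(4) if len(p) else '')
```

```text
13.45 [ 0.57273703 -0.15892833  0.25839247] [1.79977664e+02 4.63256912e-03 8.90902163e+01] [-0.56295143  0.35335783 -1.04855138] 0.009584298704232802
top panel 95 [[ 0.5675 -0.1295  0.2608]
 [ 0.5722 -0.1153  0.2667]
 [ 0.5778 -0.1027  0.2691]]
scene pin 33 [ 0.6128 -0.1569  0.2063] [ 0.608 -0.164  0.201] [ 0.617 -0.153  0.21 ]
scene panel 146 [[ 0.5665 -0.2055  0.2611]
 [ 0.5732 -0.1171  0.2664]
 [ 0.5776 -0.1001  0.2687]]
```

Request:
play_rows(
  increments=[
    [[0,0,6],[0,0,0],1],
    [[0,0,12],[0,0,0],1],
    [[0,0,18],[0,0,0],1],
    [[0,0,22],[0,0,0],1],
    [[0,0,22],[0,0,0],1],
  ],
)

```text
time: 14.05
ee_pos: [0.5724, -0.1588, 0.2353]
tcp_rot: [-179.9, -0.0, 89.1]
wrist_force: [-0.3, -0.4, -1.0]
opening: 0.0092
grasp_force: 42.5
```

Request:
play_rows(
  increments=[
    [[0,0,1.5],[0,0,0],1],
    [[0,0,3],[0,0,0],1],
    [[0,0,3],[0,0,0],1],
  ],
)

```text
time: 14.35
ee_pos: [0.5726, -0.1589, 0.2332]
tcp_rot: [180.0, -0.0, 89.1]
wrist_force: [-0.7, 0.2, -1.2]
opening: 0.0089
grasp_force: 42.5
```

Request:
play_rows(
  increments=[
    [[0,0,0.8],[0,0,0],1],
    [[0,0,1.5],[0,0,0],1],
    [[0,0,1.5],[0,0,0],1],
  ],
)

```text
time: 14.65
ee_pos: [0.5726, -0.1589, 0.2317]
tcp_rot: [-180.0, -0.0, 89.1]
wrist_force: [0.2, -0.3, -1.2]
opening: 0.0092
grasp_force: 42.5
```

Request:
play_rows(
  increments=[
    [[0,0,0.8],[0,0,0],1],
    [[0,0,1.5],[0,0,0],1],
    [[0,0,1.5],[0,0,0],1],
  ],
)

```text
time: 14.95
ee_pos: [0.5726, -0.1589, 0.2301]
tcp_rot: [-180.0, -0.0, 89.1]
wrist_force: [-0.3, 0.5, -1.9]
opening: 0.0095
grasp_force: 42.5
```

Request:
play_rows(
  increments=[
    [[0,0,0.5],[0,0,0],1],
    [[0,0,0.5],[0,0,0],1],
  ],
)

```text
time: 15.15
ee_pos: [0.5727, -0.1589, 0.2299]
tcp_rot: [180.0, 0.0, 89.1]
wrist_force: [-0.1, 0.3, 0.3]
opening: 0.0094
grasp_force: 42.6
```

Contact at the notch floor. Releasing.

Request:
play_rows(
  increments=[
    [[0,0,0.3],[0,0,0],1],
    [[0,0,0.3],[0,0,0],0.5],
    [[0,0,0.3],[0,0,0],0.5],
    [[0,0,0.3],[0,0,0],0.5],
    [[0,0,0.3],[0,0,0],0.5],
    [[0,0,0.3],[0,0,0],0.5],
  ],
)

```text
time: 15.75
ee_pos: [0.5726, -0.1589, 0.2294]
tcp_rot: [-180.0, -0.0, 89.1]
wrist_force: [0.2, -0.6, -0.2]
opening: 0.0432
grasp_force: 0.0
```

Request:
play_rows(
  increments=[
    [[0,0,-20],[0,0,0],0.5],
    [[0,0,-60],[0,0,0],0.5],
    [[0,0,-100],[0,0,0],0.5],
    [[100,0,-100],[0,0,0],1],
    [[200,0,-100],[0,0,0],1],
    [[200,0,-100],[0,0,0],1],
    [[200,0,-100],[0,0,0],1],
    [[200,0,-100],[0,0,0],1],
    [[200,0,-100],[0,0,0],1],
    [[200,0,-100],[0,0,0],1],
  ],
)

```text
time: 16.75
ee_pos: [0.5758, 0.0404, 0.3295]
tcp_rot: [180.0, 0.0, 89.1]
wrist_force: [-1.0, 1.1, 0.2]
opening: 0.0
grasp_force: 0.0
```

Run:
```python
from meas import *
o=telemetry.get_obs();print(o['time'],o['ee_pos'],o['tcp_rot'],o['wrist_force'],o['opening'])
t=shot('top')
for n,(lo,hi,h,b) in dict(pinB=(.199,.2125,.208,(325,365,180,215)),barB=(.1925,.2,.194,(330,356,230,250)),ptop=(.228,.25,.238,(305,385,200,235))).items():
    p,m=blob(t,lo,hi,h,b)
    if len(p): print(n,len(p),p[:,:2].mean(0).round(4),p[:,:2].min(0).round(4),p[:,:2].max(0).round(4),np.median(t[2][m][:,2]))
    if n=='ptop' and len(p): print(np.polyfit(p[:,1],p[:,0],1))
Ha=np.array([.5268,.0253])
for s,th in [(.028,89)]:
    T=np.radians(th);a=np.array([np.sin(T),-np.cos(T)]);tt=np.array([np.cos(T),np.sin(T)])
    print(th,inc([*(Ha+.085*a+s*tt),.214],th))
shot('wrist','pics/w2.png')
```

```text
16.75 [0.57584847 0.04044018 0.32950519] [1.79998407e+02 1.23323679e-02 8.90678391e+01] [-0.96128971  1.08176515  0.1576285 ] 4.0854671363101396e-05
pinB 24 [ 0.6121 -0.1591] [ 0.6078 -0.1643] [ 0.6158 -0.1546] 0.20759488188775227
barB 48 [ 0.5284 -0.159 ] [ 0.521  -0.1656] [ 0.5367 -0.1519] 0.19458535560517431
ptop 358 [ 0.5713 -0.1563] [ 0.5654 -0.2112] [ 0.5778 -0.1014] 0.23812774459317038
[0.01373511 0.57347971]
89 ([12.4, 36.2, 115.5], [0.0, 0.01, 0.02])
```

View pics/w2.png

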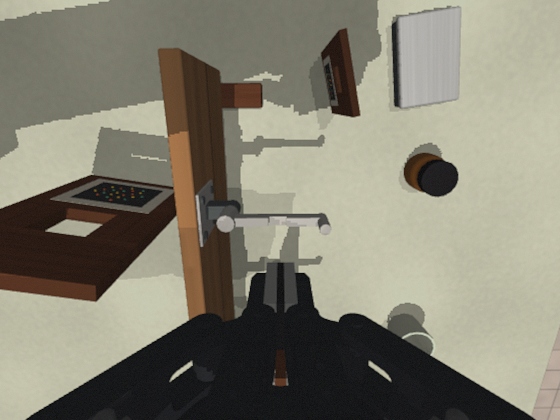

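The wrist view shows hook A empty: arm from (225,223) to pin (325,228). The top camera puts the panel's top edge at 238 mm, so it is settled on B. Now folding hook A from its +y side.

Request:
play_rows(
  increments=[
    [[14,36,0],[0,0,0],1],
    [[14,36,0],[0,0,0],1],
    [[14,36,50],[0,0,0],1],
    [[14,36,100],[0,0,0],1],
    [[14,36,115],[0,0,0],1],
    [[14,36,115],[0,0,0],1],
    [[14,36,115],[0,0,0],1],
  ],
)

```text
time: 17.55
ee_pos: [0.6122, 0.0536, 0.2159]
tcp_rot: [179.9, -0.0, 89.0]
wrist_force: [-0.3, -1.6, -0.2]
opening: 0.0003
grasp_force: 0.0
```

```bash
cat > arcA.py <<'E'
from h import *
import sys
o=telemetry.get_obs();print(o['time'],o['ee_pos'],o['tcp_rot'],o['wrist_force'])
Ha=np.array([.5268,.0253])
for th in map(float,sys.argv[1:]):
    T=np.radians(th);a=np.array([np.sin(T),-np.cos(T)]);t=np.array([np.cos(T),np.sin(T)])
    x,r=inc([*(Ha+.085*a+.016*t),.215],th);print(th,x[:2],r[2])
E
python3 arcA.py 89 82 75 68 61 54 47 40 33 26 20
```

```text
17.55 [0.61218434 0.05364553 0.21589956] [ 1.79922198e+02 -5.27713939e-03  8.90211789e+01] [-0.26950033 -1.63585247 -0.15624312]
89.0 [-13.8, 0.1] 0.02
82.0 [-24.3, 1.4] 7.02
75.0 [-34.9, 1.5] 14.02
68.0 [-45.4, 0.2] 21.02
61.0 [-55.6, -2.3] 28.02
54.0 [-65.5, -6.1] 35.02
47.0 [-74.8, -11.0] 42.02
40.0 [-83.5, -17.1] 49.02
33.0 [-91.3, -24.1] 56.02
26.0 [-98.3, -32.1] 63.02
20.0 [-103.4, -39.5] 69.02
```

Request:
play_rows(
  increments=[
    [[-8,0,0],[0,0,0],1],
    [[-13.8,0.1,0],[0,0,0],1],
    [[-19,0.8,0],[0,0,3.5],1],
    [[-24.3,1.4,0],[0,0,7],1],
    [[-29.6,1.5,0],[0,0,10.5],1],
    [[-34.9,1.5,0],[0,0,14],1],
    [[-40,1,0],[0,0,17.5],1],
    [[-45.4,0.2,0],[0,0,21],1],
  ],
)

```text
time: 18.35
ee_pos: [0.6124, 0.0093, 0.2164]
tcp_rot: [179.9, -0.2, 68.0]
wrist_force: [0.7, 5.0, 3.4]
opening: -0.0001
grasp_force: 2.7
```

Request:
play_rows(
  increments=[
    [[-5.2,0.7,0],[0,0,3.5],1],
    [[-10.5,1.3,0],[0,0,7],1],
    [[-15.8,1.5,0],[0,0,10.5],1],
    [[-21.1,1.5,0],[0,0,14],1],
    [[-26.3,0.9,0],[0,0,17.5],1],
    [[-31.6,0.2,0],[0,0,21],1],
    [[-36.7,-0.9,0],[0,0,24.5],1],
    [[-41.8,-2.3,0],[0,0,28],1],
  ],
)

```text
time: 19.15
ee_pos: [0.5947, -0.0287, 0.2164]
tcp_rot: [179.9, -0.2, 40.0]
wrist_force: [2.3, 6.2, 3.1]
opening: 0.0002
grasp_force: 2.6
```

```bash
python3 arcA.py 40 33 26 20 16 12 9 6 4
```

```text
19.15 [ 0.59470739 -0.02870246  0.21641362] [179.92600431  -0.23231284  39.96729382] [2.2772436  6.2402028  3.08372694]
40.0 [-1.3, -0.0] -0.03
33.0 [-11.8, 1.3] 6.97
26.0 [-22.4, 1.3] 13.97
20.0 [-31.3, 0.3] 19.97
16.0 [-37.3, -0.8] 23.97
12.0 [-43.1, -2.4] 27.97
9.0 [-47.4, -3.9] 30.97
6.0 [-51.6, -5.6] 33.97
4.0 [-54.3, -6.8] 35.97
```

Request:
play_rows(
  increments=[
    [[-5.5,0.6,0],[0,0,3.5],1],
    [[-11,1.2,0],[0,0,7],1],
    [[-16.2,1.4,0],[0,0,10.5],1],
    [[-21.5,1.3,0],[0,0,14],1],
    [[-26.5,0.9,0],[0,0,17.3],1],
    [[-31,0.3,0],[0,0,20],1],
    [[-34,-0.2,0],[0,0,22],1],
    [[-37,-0.8,0],[0,0,24],1],
    [[-40,-1.6,0],[0,0,26],1],
    [[-43,-2.4,0],[0,0,28],1],
    [[-43,-2.4,0],[0,0,28],1],
  ],
)

```text
time: 20.25
ee_pos: [0.5602, -0.0549, 0.2161]
tcp_rot: [180.0, -0.2, 12.0]
wrist_force: [3.1, 3.1, 2.3]
opening: 0.0002
grasp_force: 1.8
```

```bash
python3 arcA.py 12 10 8 6 4 2 0 -1
```

```text
20.25 [ 0.56016464 -0.05485608  0.21614364] [179.99047775  -0.21079108  12.04983355] [3.12470323 3.11042587 2.32993528]
12.0 [0.0, -0.3] 0.05
10.0 [-3.0, 0.2] 2.05
8.0 [-5.9, 0.6] 4.05
6.0 [-8.9, 0.9] 6.05
4.0 [-12.0, 1.0] 8.05
2.0 [-15.0, 1.1] 10.05
0.0 [-18.0, 1.1] 12.05
-1.0 [-19.5, 1.1] 13.05
```

Request:
play_rows(
  increments=[
    [[-3,0.4,0],[0,0,2],1],
    [[-6,0.8,0],[0,0,4],1],
    [[-9,1.1,0],[0,0,6],1],
    [[-12,1.2,0],[0,0,8],1],
    [[-14,1.3,0],[0,0,9.4],1],
    [[-15,1.3,0],[0,0,10],1],
    [[-15,1.3,0],[0,0,10],1],
  ],
)

```text
time: 20.95
ee_pos: [0.5459, -0.0594, 0.2159]
tcp_rot: [180.0, -0.2, 2.1]
wrist_force: [5.2, 0.2, 4.1]
opening: 0.0
grasp_force: 2.4
```

Request:
play_rows(
  increments=[
    [[-0.8,0,0],[0,0,0.5],1],
    [[-1.5,0,0],[0,0,1],1],
    [[-1.5,0,0],[0,0,1],1],
  ],
)

```text
time: 21.25
ee_pos: [0.544, -0.0595, 0.2153]
tcp_rot: [180.0, -0.1, 1.1]
wrist_force: [5.5, 0.2, 4.9]
opening: -0.0002
grasp_force: 2.5
```

Request:
play_rows(
  increments=[
    [[-0.8,0,0],[0,0,0.5],1],
    [[-0.8,0,0],[0,0,0.5],1],
  ],
)

```text
time: 21.45
ee_pos: [0.543, -0.0595, 0.2149]
tcp_rot: [180.0, -0.1, 0.6]
wrist_force: [4.3, 0.5, 4.2]
opening: -0.0
grasp_force: 2.5
```

Request:
play_rows(
  increments=[
    [[-0.8,0,0],[0,0,0.5],1],
    [[-0.8,0,0],[0,0,0.5],1],
  ],
)

```text
time: 21.65
ee_pos: [0.5424, -0.0595, 0.2148]
tcp_rot: [180.0, -0.1, 0.1]
wrist_force: [6.6, -0.0, 3.2]
opening: 0.0004
grasp_force: 3.5
```

Request:
play_rows(
  increments=[
    [[-0.6,0,0],[0,0,0.4],1],
    [[-0.6,0,0],[0,0,0.4],1],
  ],
)

```text
time: 21.85
ee_pos: [0.5423, -0.0596, 0.2149]
tcp_rot: [180.0, -0.1, -0.3]
wrist_force: [9.1, -1.0, 3.3]
opening: 0.0003
grasp_force: 4.8
```

Request:
play_rows(
  increments=[
    [[-0.5,0,0],[0,0,0.2],1],
    [[-0.5,0,0],[0,0,0.2],1],
  ],
)

```text
time: 22.05
ee_pos: [0.5422, -0.0596, 0.2149]
tcp_rot: [180.0, -0.2, -0.5]
wrist_force: [12.0, -0.9, 3.3]
opening: -0.0
grasp_force: 6.0
```

Hook A is at its stop. Backing off and verifying.

Request:
play_rows(
  increments=[
    [[8,0,0],[0,0,0],1],
    [[12,0,0],[0,0,0],1],
    [[12,0,-50],[0,0,0],1],
    [[12,0,-100],[0,0,0],1],
    [[-100,-200,-120],[0,0,0],1],
    [[-100,-250,-120],[0,0,0],1],
    [[-100,-250,-120],[0,0,0],1],
    [[-100,-250,-120],[0,0,0],1],
    [[-100,-250,-120],[0,0,0],1],
    [[-100,-250,-120],[0,0,0],1],
    [[-100,-250,-120],[0,0,0],1],
    [[-100,-250,-120],[0,0,0],1],
    [[-100,-250,-120],[0,0,0],1],
  ],
)

```text
time: 23.35
ee_pos: [0.4559, 0.0339, 0.3334]
tcp_rot: [-177.9, 0.1, 3.1]
wrist_force: [-0.2, -0.2, 0.8]
opening: 0.0001
grasp_force: 0.0
```

Run:
```python
from meas import *
t=shot('top')
for n,(lo,hi,h,b) in dict(pinA=(.199,.2125,.208,(270,330,225,250)),barA=(.1925,.2,.194,(246,268,230,250)),pinB=(.199,.2125,.208,(325,365,180,215)),barB=(.1925,.2,.194,(330,356,230,250)),ptop=(.228,.25,.238,(305,385,200,235))).items():
    p,m=blob(t,lo,hi,h,b)
    if len(p): print(n,len(p),p[:,:2].mean(0).round(4),np.median(t[2][m][:,2]))
shot('scene','pics/s4.png')
```

```text
pinA 21 [ 0.5256 -0.0591] 0.20873067920110477
pinB 23 [ 0.6121 -0.1592] 0.2083282254753397
barB 50 [ 0.5282 -0.1587] 0.1945768694484058
ptop 354 [ 0.5714 -0.1565] 0.2384581751120335
```

View pics/s4.png

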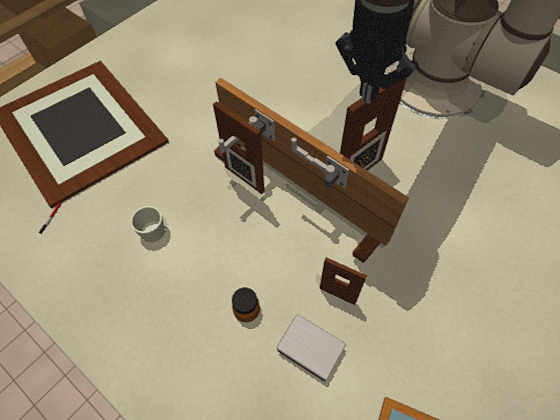

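The scene shows the panel hanging on hook B at (240,160), hook A folded along the board at (315,160), and the pot, jar and tin unmoved. Handing in.

```bash
python3 -c "
from workcell import workorder
print(workorder.job_done())"
```

```text
the job is handed in; nothing more can be done
None
```

The job is handed in: the panel hangs settled in hook B's notch, hook A is folded flat against its stop, and the pot, jar and tin stayed where they were. The hand-in call gave no verdict, so this rests on my final camera check.

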